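Start the dish shaker three clicks up

TASK

Two small orbital shakers stand on the bench, both switched off. Start the one that carries the petri dish: turn its click-stop speed dial clockwise (seen from above) exactly three clicks up from off, never on to the fourth, and let go of it. Leave the other shaker off and the dish lying on its platform.

Things in the scene. Friction and masses are not known exactly. Their poses are not given: they have to be found in the camera images.
- dish_dial_grip (a point): Dial to turn, on the white shaker (225x140 mm, fixed) carrying the dish. Grip: upright grey bar 44 long, 14 thick, 34 high, red line at its pointer end, on a black disc 50 across, 8 high. Point: on the dial's vertical axis, 10 below the bar's top, 22 above the disc, 78 above the bench. Axes turn with it: x along the bar (pointer at -x), y across it (grasp the 14 mm), z up. Platform lies behind.
- dish_dial (a joint): Angle of that dial, rad: 0 = off (end stop, long red tick), grows clockwise seen from above. Ten stops, one click every 24 degrees (0.419), each with a tick; three clicks up = 1.257. A sprung ball pulls it into the nearest stop when let go; leaving a stop takes about 0.1 N m, past half-way it snaps on to the next.
- empty_dial (a joint): Angle of the like dial on the other shaker, whose platform is empty: 0 = off, where it stands and must stay. Same looks, sense and clicks.
- dish_center (a point): Centre of the petri dish, a flat clear round dish 90 mm in diameter and 15 mm high, lying loose on the shaker's platform (49 mm above the bench) inside its low lip. The point is half-way up, 56.5 mm above the bench. z is up.
There are look-alikes about, which are no part of the job. What is shaped like the part that bears dish_center but yellow is not meant.

How it is judged:
By the outcome, as a careful person would: the job done as asked, in the order asked, and still so for the second after the job is handed in, with the robot touching nothing.
It also fails if it takes over 35 s, if anything falls off the work surface, if the arm or the gripper's body presses on something with over 40 N, if the wrist force passes 120 N, or if a joint passes its speed limit or range.

ROBOT

A 7-joint arm with a two-finger parallel gripper is mounted at the origin on a cart in front of the work surface, level with it; the furniture and walls round the work are solid. World frame = base frame: x ahead of the robot, y to its left, z up, the work surface at z = 0. Lengths are in m, angles in rad, forces in N, time in s.
With the tool pointing down it reaches from about 0.4 to 0.85 m from the base axis. Payload 4.5 kg.
Tool frame: the origin (TCP) lies at the centre of the arm's flange, where the gripper is bolted on; the fingertips stand 173 mm ahead of it and the grasp point (between the pads) lies 155 mm ahead of it (robot.tip_extent is the z of the fingertips in the tool frame, in m); z points along the fingers, y is the line along which they close (so a half turn about z gives the same grasp; the last joint's range is limited). The gripper opens to 85 mm and grips with 20 to 120 N. Pads are 22 mm wide; open, the fingers measure 114 mm over their backs; the gripper's body (76 mm by 85 mm) begins 54 mm behind the grasp point. The pads swing forward as they close: fully open they stand 13 mm farther back than shut.
Start: joints at [-1.136, 0.689, -0.195, 1.565, 0.157, 0.902, -0.215], TCP at [0.244, 0.575, 0.405] pointing down, gripper open.
Joint ranges: [-3.01, 3.01], [-0.46, 2.08], [-1.47, 1.51], [0.13, 2.56], [-1, 4.14], [0.04, 2.09], [-2.66, 2.66]. Speed limits (rad/s): [2.57, 2.57, 3.14, 3.14, 3.14, 3.14, 3.14].

INTERFACE

Orientations are given as a unit quaternion [x, y, z, w].
In Python, from workcell import robot, eyes gives the robot as it stands.
- The arm moves only by the tool jog_arm, never from a script. Its argument "targets" is a list of rows, each an object of numbers: "dx", "dy", "dz": the shift along the world's x, y, z in cm; "turn": the turn about the world's z in rad. In form: [{"dx": .., "dy": .., "dz": .., "turn": ..}, ...]. A call has 1 to 20 rows; each row is the pose to reach, as a shift and turn from the pose commanded when the call began; what a row does not reach only later rows make up. A row lasts 1/10 s, in which the tool goes at most 50 mm and 8.59 degrees, less where a joint would pass 70% of its speed; a pose out of reach is approached as far as the arm can. A call with a gripper value outside its range is refused whole. "fingers" is the finger opening in cm, from 0 to 8.54, set as the call begins (left out, the last holds). The fingers move at their own pace and stop on an object; "force" is the grip in N (left out, the last holds). Time passes only in rows, so rows that repeat a pose let the fingers close. It gives the time, the measured TCP pose, the force, the opening and the grip force at its end, in the units of the state.
- robot.sense(): the state, without advancing time (a new reading comes with each control period).
- eyes.capture(name): name is "side" or "top" or "wrist"; returns a dict with "pixels" (384x512x3 uint8, red, green, blue), "fx", "fy", "cx", "cy" (pixels), "rvec" (rotation vector, rad) and "tvec" (3), from world to camera coordinates, as OpenCV has them; the wrist camera has in their place "tool_from_camera" (4x4, takes a point from camera to tool coordinates, whose origin is the TCP and whose axes are the flange's). Camera axes: x right, y down, z forward; pixel columns grow to the right and rows downward; lengths in m; the calibration is good to about 2 mm. The wrist camera is an equidistant fisheye: a pixel r from the principal point sees the ray r / f radians off the axis. A picture is of the moment at which its call begins: read the wrist's pose just before it. There is no depth.
- robot.sign_off(): hands the job in; it is judged then, once.
The state is a dict: "time_s": time; "q": joint angles; "qvel": joint speeds; "joint_torque": joint torques, N m; "eef_pos": TCP position; "tcp_rot": TCP orientation; "contact_force": force on the tool from outside, world axes, zero at the start; "moment": the same for the moment, N m; "finger_gap": finger opening in m; "finger_force": force on a finger pad.
Only numpy, scipy, OpenCV 4.12 (cv2) and the standard library are available. Lean on these libraries where they do the work, as an engineer would, in place of code of your own. Each camera call takes 0.05 s, during which the arm holds its last target. There are 200 camera calls.

## Working session

There is one attempt and no reset: what is moved stays moved. The work goes in short steps, Python scripts to look and compute and a tool call to move; the robot and the scene stay as the last step left them, time stands still between calls to the robot, and variables do not carry over. Pictures are saved under pics/ and viewed, at most 10 in all, crops included, and the job is handed in when it is done.

Besides the shell and the picture viewer there is one more tool, called after "Call:" as name(argument=value, ...), one argument or row to a line, values as JSON. jog_arm: Moves the arm, as the interface text tells. Its arguments: {"type":"object","properties":{"targets":{"type":"array","items":{"type":"object","properties":{"dx":{"type":"number"},"dy":{"type":"number"},"dz":{"type":"number"},"turn":{"type":"number"}}}},"fingers":{"type":"number"},"force":{"type":"number"}},"required":["targets"]}

```bash
mkdir -p pics; cat > h.py <<'E'
import numpy as np, cv2
from scipy.spatial.transform import Rotation as R
from workcell import robot, eyes
def cap(n,f):
    s=robot.sense(); c=eyes.capture(n); c['s']=s
    cv2.imwrite('pics/'+f+'.png',c['pixels'][:,:,::-1]); np.save('pics/'+f+'.npy',c,allow_pickle=True); return c
def ray(c,u,v):
    if 'rvec' in c:
        Rm=cv2.Rodrigues(np.array(c['rvec'],float))[0]; t=np.array(c['tvec'],float).ravel()
        d=np.array([(u-c['cx'])/c['fx'],(v-c['cy'])/c['fy'],1]); return -Rm.T@t, Rm.T@d
    a=np.array([(u-c['cx'])/c['fx'],(v-c['cy'])/c['fy']]); r=np.linalg.norm(a)
    d=np.array([*(a/max(r,1e-9)*np.sin(r)),np.cos(r)]); T=np.array(c['tool_from_camera'])
    Rt=R.from_quat(c['s']['tcp_rot']).as_matrix()
    return np.array(c['s']['eef_pos'])+Rt@T[:3,3], Rt@T[:3,:3]@d
def onz(c,u,v,z):
    o,d=ray(c,u,v); return o+d*(z-o[2])/d[2]
E
python3 - <<'E'
from h import *
for n in('top','side'):
    c=cap(n,n+'0'); print(n,ray(c,c['cx'],c['cy']))
s=robot.sense(); print(s['eef_pos'],R.from_quat(s['tcp_rot']).as_matrix().round(3),s['finger_gap'],s['time_s'])
a=cv2.imread('pics/top0.png'); cv2.imwrite('pics/top0b.png',cv2.resize(a,(768,576)))
E
```

```text
top (array([0.33929815, 0.0675894 , 1.27144047]), array([ 0.18923858, -0.01385567, -0.98183338]))
side (array([ 0.06873819, -0.95893355,  1.23924913]), array([ 0.31284162,  0.63046021, -0.71038724]))
[0.24375732 0.57517793 0.40396858] [[-0.921  0.39  -0.001]
 [ 0.39   0.921 -0.002]
 [-0.    -0.002 -1.   ]] 0.08556025107578011 0.1
```

View pics/top0b.png

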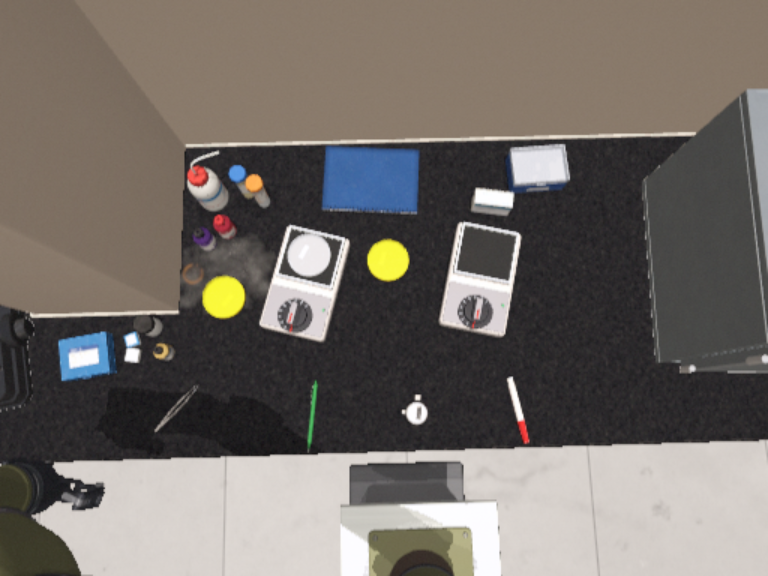

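View pics/side0.png

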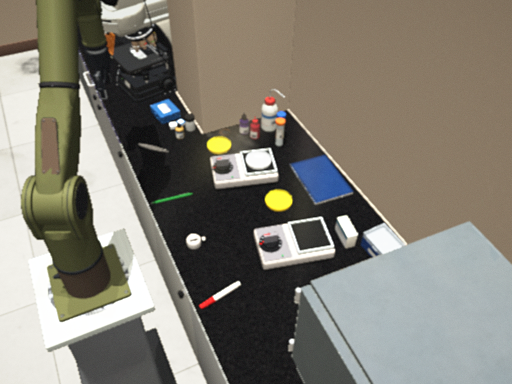

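Top view (768 px wide): the dish shaker is at left, with the clear dish at (309,255) and its dial at (294,316). The empty shaker's dial is at (476,312). The other look-alikes are yellow dishes at (223,297) and (388,260), which lie on the bench. I choose the dial at (294,316), and check it in one close crop.

```bash
python3 - <<'E'
from h import *
c=np.load('pics/top0.npy',allow_pickle=True).item(); s=512/768
im=c['pixels']; x0,y0,x1,y1=165,145,245,235
cv2.imwrite('pics/crop1.png',cv2.resize(im[y0:y1,x0:x1,::-1],None,fx=6.5,fy=6.5,interpolation=cv2.INTER_CUBIC))
print(onz(c,294*s,316*s,.056),onz(c,476*s,312*s,.056),onz(c,309*s,255*s,.0565))
# red pixels near dish dial, dark disc
hsv=cv2.cvtColor(im,cv2.COLOR_RGB2HSV); sub=np.zeros(im.shape[:2],bool); sub[192:228,175:222]=1
m=((hsv[...,0]<8)|(hsv[...,0]>172))&(hsv[...,1]>120)&(hsv[...,2]>90)&sub
v,u=np.nonzero(m); print('red',list(zip(u,v)),onz(c,u.mean(),v.mean(),.088) if len(u) else '')
d=((im.max(2)<75)&sub).astype(np.uint8)
n,l,st,ce=cv2.connectedComponentsWithStats(d)
for i in range(1,n):
    if st[i,4]>60: print('dark',st[i],ce[i],onz(c,*ce[i],.056))
E
```

```text
[0.52968144 0.24353265 0.056     ] [ 0.52779471 -0.12965827  0.056     ] [0.65743401 0.21234321 0.0565    ]
red [(np.int64(194), np.int64(209)), (np.int64(193), np.int64(211)), (np.int64(193), np.int64(212)), (np.int64(193), np.int64(213)), (np.int64(194), np.int64(216)), (np.int64(194), np.int64(217)), (np.int64(194), np.int64(218)), (np.int64(193), np.int64(219)), (np.int64(194), np.int64(219)), (np.int64(193), np.int64(220))] [0.51060286 0.24632735 0.088     ]
dark [175 219  35   9 163] [186.60122699 224.49693252] [0.4878332  0.27209263 0.056     ]
```

View pics/crop1.png

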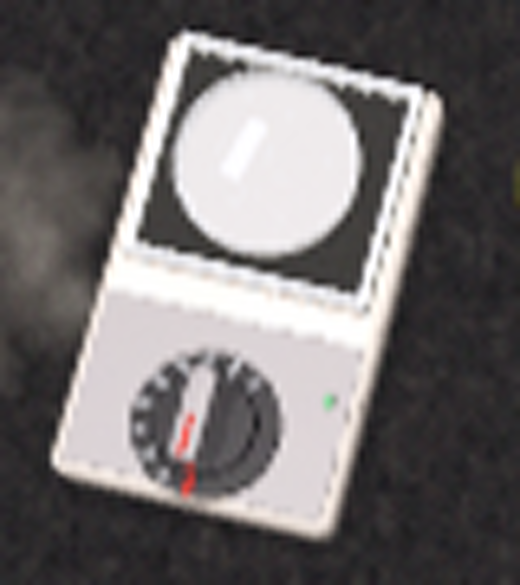

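The crop confirms the clear dish on this shaker's platform, and the dial's red pointer faces its long red tick at crop (188,487), the robot side. The dial centre is near (0.53, 0.243). I'll approach above it for a wrist view.

Call:
jog_arm(
  targets=[
    {"dx":3,"dy":-4,"dz":0,"turn":0.0},
    {"dx":6,"dy":-8,"dz":0,"turn":0.05},
    {"dx":9,"dy":-12,"dz":0,"turn":0.1},
    {"dx":12,"dy":-16,"dz":-1,"turn":0.14},
    {"dx":15,"dy":-20,"dz":-2,"turn":0.14},
    {"dx":18.5,"dy":-23.5,"dz":-3,"turn":0.14},
    {"dx":22,"dy":-27,"dz":-4,"turn":0.14},
    {"dx":25,"dy":-30,"dz":-5,"turn":0.14},
    {"dx":28,"dy":-33,"dz":-7,"turn":0.14},
    {"dx":28,"dy":-33,"dz":-7,"turn":0.14},
    {"dx":28,"dy":-33,"dz":-7,"turn":0.14},
    {"dx":28,"dy":-33,"dz":-7,"turn":0.14},
  ],
)

```text
time_s: 1.3
eef_pos: [0.523, 0.2468, 0.3348]
tcp_rot: [0.129, 0.992, 0.001, -0.0]
contact_force: [0.2, 0.3, 0.5]
finger_gap: 0.0852
finger_force: 0.0
```

```bash
python3 - <<'E'
from h import *
c=cap('wrist','w1'); s=c['s']; print(s['eef_pos'],s['qvel'],s['time_s'],R.from_quat(s['tcp_rot']).as_matrix().round(3)[:,1],s['q'])
cv2.imwrite('pics/w1b.png',cv2.resize(c['pixels'][:,:,::-1],(768,576),interpolation=cv2.INTER_CUBIC))
# predicted pixel of the dial
o=np.array(s['eef_pos']);Rt=R.from_quat(s['tcp_rot']).as_matrix();T=np.array(c['tool_from_camera'])
p=np.linalg.inv(T)@np.append(Rt.T@(np.array([.53,.243,.056])-o),1);r=np.hypot(p[0],p[1]);th=np.arctan2(r,p[2])
print(c['cx']+c['fx']*th*p[0]/r,c['cy']+c['fy']*th*p[1]/r,c['fx'])
E
```

```text
[0.52296698 0.24682489 0.33483769] [-0.01725776 -0.01233852 -0.00740324 -0.00050178  0.00232864  0.000248
  0.00303406] 1.3 [0.256 0.967 0.001] [-0.36492799  0.72606749 -0.26601694  1.77509119  0.2796914   0.67732652
  0.52593423]
253.34476812574766 200.82282417926893 297.3186396354542
```

View pics/w1b.png

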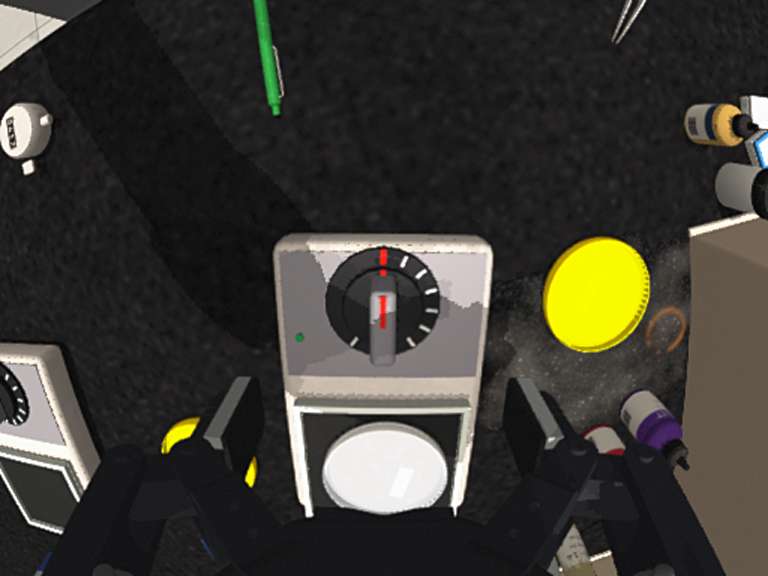

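The wrist view shows the dial's scale ring centred at (383,300). The bar is vertical in the image, so it is already aligned with the tool's closing axis. The red pointer faces the red tick at (383,258), which is off.

```bash
python3 - <<'E'
from h import *
c=np.load('pics/w1.npy',allow_pickle=True).item();s=c['s'];k=512/768
g=lambda u,v,z:onz(c,(u+.5)*k-.5,(v+.5)*k-.5,z)
for n,u,v,z in [('ringL',327,300,.048),('ringR',440,300,.048),('ringT',383,247,.048),('ringB',383,353,.048),('barptr',383,292,.088),('bartail',383,363,.088),('tick',383,258,.048),('redend',383,328,.088),('dish',385,468,.06)]:print(n,g(u,v,z).round(4))
P=[g(u,v,.048) for u,v in((327,300),(440,300))];Q=[g(383,v,.048) for v in(247,353)]
ctr=np.array([(P[0]+P[1])/2,(Q[0]+Q[1])/2]).mean(0);b=(g(383,292,.088)+g(383,363,.088))/2
ang=np.degrees(np.arctan2(*(g(383,363,.088)-g(383,292,.088))[[1,0]]))
print('ctr',ctr,'bar',b,ang,'move cm',(ctr-s['eef_pos'])[:2]*100,(b-s['eef_pos'])[:2]*100)
E
```

```text
ringL [0.5235 0.2108 0.048 ]
ringR [0.5414 0.2779 0.048 ]
ringT [0.5003 0.2526 0.048 ]
ringB [0.5673 0.2348 0.048 ]
barptr [0.514  0.2489 0.088 ]
bartail [0.5536 0.2384 0.088 ]
tick [0.5068 0.2508 0.048 ]
redend [0.5334 0.2437 0.088 ]
dish [0.652  0.2138 0.06  ]
ctr [0.53313239 0.24401245 0.048     ] bar [0.53379657 0.24363523 0.088     ] -14.8639260526695 move cm [ 1.01654087 -0.28124472] [ 1.08295914 -0.318966  ]
```

Call:
jog_arm(
  targets=[
    {"dx":1.0,"dy":-0.2,"dz":0,"turn":0},
    {"dx":1.0,"dy":-0.2,"dz":0,"turn":0},
    {"dx":1.0,"dy":-0.2,"dz":-3,"turn":0},
    {"dx":1.0,"dy":-0.2,"dz":-6,"turn":0},
    {"dx":1.0,"dy":-0.2,"dz":-8,"turn":0},
    {"dx":1.0,"dy":-0.2,"dz":-9.4,"turn":0},
    {"dx":1.0,"dy":-0.2,"dz":-9.4,"turn":0},
    {"dx":1.0,"dy":-0.2,"dz":-9.4,"turn":0},
    {"dx":1.0,"dy":-0.2,"dz":-9.4,"turn":0},
  ],
  fingers=5,
)

```text
time_s: 2.25
eef_pos: [0.5343, 0.2439, 0.2419]
tcp_rot: [0.13, 0.992, 0.001, 0.001]
contact_force: [0.1, 0.8, 0.5]
finger_gap: 0.05
finger_force: 0.0
```

```bash
python3 - <<'E'
from h import *
c=cap('wrist','w2'); s=c['s']; print(s['eef_pos'],s['time_s'],s['contact_force'],s['finger_gap'])
cv2.imwrite('pics/w2b.png',c['pixels'][:,:,::-1])
E
```

```text
[0.5343185  0.24385907 0.2418888 ] 2.25 [0.11386182 0.78581085 0.48348752] 0.05002935095112608
```

View pics/w2b.png

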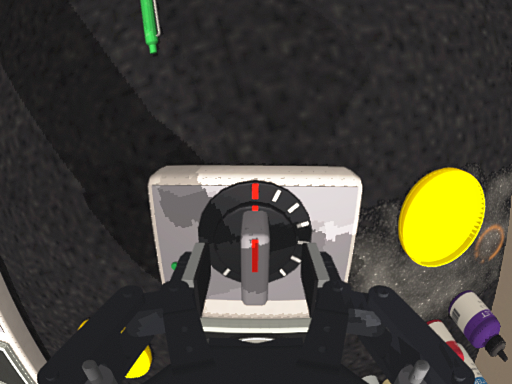

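The bar is centred between the fingers: bar at column 255, fingers at 205 and 305. Closing.

Call:
jog_arm(
  targets=[
    {"dz":0},
    {"dz":0},
    {"dz":0},
    {"dz":0},
    {"dz":0},
    {"dz":0},
    {"dz":0},
    {"dz":0},
  ],
  fingers=0,
  force=45,
)

```text
invalid input
```

Call:
jog_arm(
  targets=[
    {"dx":0,"dy":0,"dz":0,"turn":0},
    {"dx":0,"dy":0,"dz":0,"turn":0},
    {"dx":0,"dy":0,"dz":0,"turn":0},
    {"dx":0,"dy":0,"dz":0,"turn":0},
    {"dx":0,"dy":0,"dz":0,"turn":0},
    {"dx":0,"dy":0,"dz":0,"turn":0},
    {"dx":0,"dy":0,"dz":0,"turn":0},
    {"dx":0,"dy":0,"dz":0,"turn":0},
  ],
  fingers=0,
  force=45,
)

```text
time_s: 3.1
eef_pos: [0.534, 0.2437, 0.2413]
tcp_rot: [0.13, 0.992, 0.0, 0.0]
contact_force: [-1.3, -0.3, 5.9]
finger_gap: 0.0132
finger_force: 45.9
```

Gripped. Now turn clockwise in small steps.

Call:
jog_arm(
  targets=[
    {"dx":0,"dy":0,"dz":0,"turn":-0.08},
    {"dx":0,"dy":0,"dz":0,"turn":-0.16},
    {"dx":0,"dy":0,"dz":0,"turn":-0.24},
    {"dx":0,"dy":0,"dz":0,"turn":-0.32},
    {"dx":0,"dy":0,"dz":0,"turn":-0.42},
    {"dx":0,"dy":0,"dz":0,"turn":-0.42},
    {"dx":0,"dy":0,"dz":0,"turn":-0.42},
  ],
)

```text
time_s: 3.8
eef_pos: [0.5341, 0.2439, 0.2413]
tcp_rot: [0.333, 0.943, 0.001, 0.0]
contact_force: [0.0, 0.1, 6.5]
finger_gap: 0.013
finger_force: 46.0
```

```bash
python3 - <<'E'
from h import *
s=robot.sense(); M=R.from_quat(s['tcp_rot']).as_matrix(); print(np.degrees(np.arctan2(M[1,1],M[0,1])),s['contact_force'],s['moment'],s['q'],s['finger_gap'])
E
```

```text
51.06288199952643 [1.64537515e-03 1.32347286e-01 6.52447936e+00] [ 0.0081378   0.16490389 -0.05524875] [-0.44653141  0.87046305 -0.1052351   1.80392768  0.17654311  0.47480247
  0.21947975] 0.012956728485732759
```

Call:
jog_arm(
  targets=[
    {"dx":0,"dy":0,"dz":0,"turn":-0.08},
    {"dx":0,"dy":0,"dz":0,"turn":-0.16},
    {"dx":0,"dy":0,"dz":0,"turn":-0.24},
    {"dx":0,"dy":0,"dz":0,"turn":-0.32},
    {"dx":0,"dy":0,"dz":0,"turn":-0.42},
    {"dx":0,"dy":0,"dz":0,"turn":-0.5},
    {"dx":0,"dy":0,"dz":0,"turn":-0.58},
    {"dx":0,"dy":0,"dz":0,"turn":-0.66},
    {"dx":0,"dy":0,"dz":0,"turn":-0.74},
    {"dx":0,"dy":0,"dz":0,"turn":-0.8},
    {"dx":0,"dy":0,"dz":0,"turn":-0.837},
    {"dx":0,"dy":0,"dz":0,"turn":-0.837},
    {"dx":0,"dy":0,"dz":0,"turn":-0.837},
    {"dx":0,"dy":0,"dz":0,"turn":-0.837},
  ],
)

```text
time_s: 5.2
eef_pos: [0.5344, 0.244, 0.2413]
tcp_rot: [0.688, 0.726, 0.001, 0.0]
contact_force: [-0.2, 0.2, 5.1]
finger_gap: 0.013
finger_force: 46.0
```

```bash
python3 - <<'E'
from h import *
c=cap('wrist','w3');s=c['s']; M=R.from_quat(s['tcp_rot']).as_matrix(); print(np.degrees(np.arctan2(M[1,1],M[0,1])),s['eef_pos'],s['contact_force'],s['moment'],s['finger_gap'])
E
```

```text
3.1007770695989 [0.53441494 0.24403106 0.24131377] [-0.16491672  0.19225493  5.14045356] [ 0.15684926 -0.00930839 -0.08009963] 0.01299385241820312
```

View pics/w3.png

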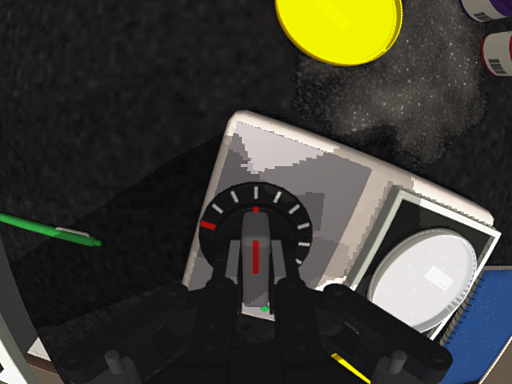

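The pointer at column 255 faces the third tick after the red one at (208,226). The dish is still on its platform at (422,280). I'll open the fingers and lift straight up.

Call:
jog_arm(
  targets=[
    {"dx":0,"dy":0,"dz":0,"turn":0},
    {"dx":0,"dy":0,"dz":0,"turn":0},
    {"dx":0,"dy":0,"dz":0,"turn":0},
    {"dx":0,"dy":0,"dz":0,"turn":0},
    {"dx":0,"dy":0,"dz":0,"turn":0},
    {"dx":0,"dy":0,"dz":2,"turn":0},
    {"dx":0,"dy":0,"dz":5,"turn":0},
    {"dx":0,"dy":0,"dz":9,"turn":0},
    {"dx":0,"dy":0,"dz":11,"turn":0},
    {"dx":0,"dy":0,"dz":11,"turn":0},
    {"dx":0,"dy":0,"dz":11,"turn":0},
  ],
  fingers=4,
)

```text
time_s: 6.35
eef_pos: [0.5336, 0.2434, 0.3507]
tcp_rot: [0.688, 0.726, 0.0, -0.0]
contact_force: [-0.6, 0.1, -0.2]
finger_gap: 0.0403
finger_force: 0.0
```

```bash
python3 - <<'E'
from h import *
c=cap('wrist','w4');s=c['s']; print(s['eef_pos'],s['finger_gap'],s['contact_force'],s['time_s'])
E
```

```text
[0.5336026  0.24343497 0.35071472] 0.04027873753671557 [-0.61959473  0.13647775 -0.19859975] 6.35
```

View pics/w4.png

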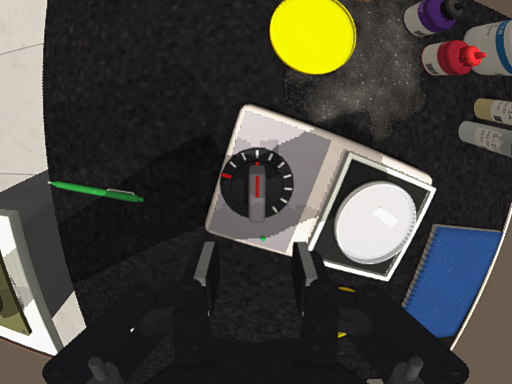

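The dial has stayed at the third tick: the pointer at (257,180) lines up with the tick at (257,155), and the red off tick is at (226,176). The dish is on its platform at (375,222) and the gripper is clear. Handing in.

```bash
python3 -c "
from workcell import robot
print(robot.sign_off())"
```

```text
the job is handed in; nothing more can be done
None
```

I turned the dish shaker's dial exactly three clicks clockwise and let go of it; the last image showed the pointer on the third tick and the dish still on its platform. The other shaker was never touched, and I handed the job in at about 6.4 s.

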